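# Take the wide sanding block off its hook

## Robot

A 6-joint arm with a two-finger parallel gripper is mounted at the origin on the work surface. World frame = base frame: x ahead of the robot, y to its left, z up, the work surface at z = 0. Lengths are in m, angles in degrees, forces in N, time in s.
With the tool pointing down it reaches from about 0.4 to 0.825 m from the base axis. Payload 7 kg.
Tool frame: the origin (TCP) lies at the centre of the arm's flange, where the gripper is bolted on; the fingertips stand 178 mm ahead of it and the grasp point (between the pads) lies 159 mm ahead of it (r.tips_ahead is the z of the fingertips in the tool frame, in m); z points along the fingers, y is the line along which they close (so a half turn about z gives the same grasp; the last joint's range is limited). The gripper opens to 88 mm and grips with 3 to 60 N. Pads are 19 mm wide; open, the fingers measure 130 mm over their backs; the gripper's body (78 mm by 193 mm) begins 47 mm behind the grasp point.
Start: joints at [-52.477, 20.546, 0.682, 0, -70.136, -16.507], TCP at [0.242, -0.63, 0.405] pointing down, gripper open.
Joint ranges: [-176.03, 176.03], [-82.01, 121.73], [-58.28, 71.71], [-173.87, 95.51], [-174.79, -0.11], [-173.66, 173.66]. Speed limits (degrees/s): [136.94, 136.94, 172.46, 180, 180, 180].

## Interface

Orientations are given as [roll, pitch, yaw] about the fixed x, y, z axes, in that order (R = Rz(yaw) Ry(pitch) Rx(roll)).
In Python, from plant import r gives the robot as it stands. The module is installed in compiled form; this text tells all that it offers.
- The arm moves only by the shell command python3 -m pendant 'ROWS' [FORCE]. ROWS is JSON, a list that holds one entry, the list of rows, each a list of 7 numbers: the shift along the tool's x, y, z in m, then the turn, a rotation vector about the tool's x, y, z in degrees, then the gripper command: -1 is shut, 1 is fully open, values between are in proportion. A call has 1 to 5 rows; each row is the pose to reach, as a shift and turn from the pose commanded when the call began, along the tool's axes at that moment; what a row does not reach only later rows make up. A row lasts 1/10 s, in which the tool goes at most 50 mm and 8.59 degrees, less where a joint would pass 70% of its speed; a pose out of reach is approached as far as the arm can. A call with a gripper value outside its range is refused whole. The fingers move at their own pace and stop on an object; FORCE is the grip in N (left out, the last holds). Time passes only in rows, so rows that repeat a pose let the fingers close. It gives the time, the measured TCP pose, the force, the opening and the grip force at its end, in the units of the state.
- r.get_state(): the state, without advancing time (a new reading comes with each control period).
- r.capture(name): name is "scene" or "top" or "wrist"; returns the picture (400x640x3 uint8, red, green, blue); there is no depth.
- r.camera_params(name): a dict with "fx", "fy", "cx", "cy" (pixels), "R" (3x3) and "t" (3): a world point X has camera coordinates R X + t. Camera axes: x right, y down, z forward; pixel columns grow to the right and rows downward; lengths in m; the calibration is good to about 2 mm. A picture is of the moment at which its call begins: read the wrist's pose just before it. camera_params takes no time and is no camera call; for the wrist camera it gives the pose at the moment of the call.
- r.close_job(): hands the job in; it is judged then, once.
The state is a dict: "time_s": time; "joints": joint angles; "qd": joint speeds; "joint_torque": joint torques, N m; "tcp_pos": TCP position; "eef_rot": TCP orientation; "contact_force": force on the tool from outside, world axes, zero at the start; "moment": the same for the moment, N m; "gripper_width": finger opening in m; "gripper_force": force on a finger pad.
Only numpy, scipy, OpenCV 4.12 (cv2) and the standard library are available. Lean on these libraries where they do the work, as an engineer would, in place of code of your own. Each camera call takes 0.05 s, during which the arm holds its last target. There are 200 camera calls.

## Task

Three hand sanding blocks hang by their wooden handles on the rack at the back of the bench. Lift the one with the wide flat sole up and off its hook and set it down gently, sole down, in the middle of the plywood panel, then let go. Leave the narrow block and the round-bottomed block hanging where they are.

Things in the scene. Friction and masses are not known exactly. Their poses are not given: they have to be found in the camera images.
- wide_block: Block to take, 0.3 kg: aluminium sole 96 (x) x 124 (y) x 18 mm; loop handle: grip bar 22 x 22 mm along y, 124 long, centre 94 mm above origin, on end posts 14 mm thick at y = +-55. Origin: centre of underside. Hangs upright, bar on two prongs pointing to its -x. Grip mid-bar from above, across x; lift 15 to 50 mm (more: sole hits prongs); draw out 100 mm or more to -x before turning or going sideways.
- narrow_block: Bystander, same handle, sole 40 (x) x 124 (y) x 18 mm. Origin: centre of underside. Hooks (all alike): two level steel prongs along x, 10 mm thick, top 150 mm above the bench, 36 mm either side of the hook's middle (blocks hang up to 4 mm off it); upturned tips 12 mm higher, 27 mm in -x of the bar's centre; wooden rail face 85 mm in +x of it, rail top 163 mm above the bench.
- round_block: Bystander, same handle, sole a round aluminium bar 52 mm in diameter, 124 mm long along y. Origin: middle of its lowest line. The three hooks are 150 mm apart along y on one fixed rack, all pointing the same way (the blocks' -x, roughly towards the robot); which block hangs on which hook varies.
- panel_mid (a point): Middle of the upper face of the plywood panel, 300 (x) x 220 (y) x 18 mm, lying on the bench and held fast by four low dogs at its short edges. Axes along its edges, z up; the point is 18 mm above the bench.
There are look-alikes about, which are no part of the job. What is shaped like the wide_block but green or orange is not meant.

How it is judged (in metres and radians):
On the way:
1. the wide block is lifted up off its hook (height (world z) of wide_block above 0.079 m and angle between wide_block's own z axis and vertical below 0.5 rad), for 0.2 s.
At the end, for the whole second after the job is handed in: The wide block stands still, released, sole down (within 0.1 rad of level, sole within 5 mm of the panel's face), its middle within 30 mm of the panel's middle; the narrow and the round block still hang within 25 mm of where they started (horizontal distance between wide_block and panel_mid below 0.03 m and z of wide_block in the frame of panel_mid between -0.005 and 0.005 m and angle between wide_block's own z axis and vertical below 0.1 rad and linear speed of wide_block below 0.02 m/s and distance of each of narrow_block, round_block from where it was at the start of the episode below 0.025 m); the robot touches nothing.
It fails at once if the wide block is dropped or slammed down (faster than 0.5 m/s within 40 mm of the panel's face) (z of wide_block in the frame of panel_mid below 0.04 m and horizontal distance between wide_block and panel_mid below 0.2 m and linear speed of wide_block above 0.5 m/s).
It fails at once if the narrow or the round block is knocked off its hook or shifted by more than 40 mm (distance of any of narrow_block, round_block from where it was at the start of the episode above 0.04 m).
It also fails if it takes over 45 s, if anything falls off the work surface, if the arm or the gripper's body presses on something with over 40 N, if the wrist force passes 120 N, or if a joint passes its speed limit or range.

## Working session

There is one attempt and no reset: what is moved stays moved. The work goes in short steps, Python scripts to look and compute and a shell command to move; the robot and the scene stay as the last step left them, time stands still between calls to the robot, and variables do not carry over. Pictures are saved under pics/ and viewed, at most 10 in all, crops included, and the job is handed in when it is done.

```bash
mkdir -p pics; python3 - <<'E'
from plant import r
import cv2
s=r.get_state();print(s['time_s'],s['tcp_pos'],s['eef_rot'],s['contact_force'])
for n in("scene","top"):
    cv2.imwrite(f"pics/{n}1.png",r.capture(n)[:,:,::-1])
    p=r.camera_params(n);print(n,p)
E
```

```text
0.0 [ 0.24201105 -0.62991433  0.40371049] [ 1.79904957e+02 -7.49332969e-03 -1.58989836e+02] [-0.19726594 -0.2425332   0.70498214]
scene {'fx': 388.48351828345807, 'fy': 388.48351828345807, 'cx': 314.9212885189309, 'cy': 199.8658969517906, 'R': array([[-0.72175058,  0.6919027 ,  0.01862123],
       [ 0.4607753 ,  0.5003802 , -0.73301144],
       [-0.51649029, -0.52047123, -0.67996138]]), 't': array([ 0.23615353, -0.27795154,  1.81938244])}
top {'fx': 477.6658923640597, 'fy': 477.6658923640597, 'cx': 328.39249763376785, 'cy': 200.9397830400733, 'R': array([[ 0.00279219, -0.99999508,  0.00142856],
       [-0.99398745, -0.00293177, -0.10945484],
       [ 0.10945849, -0.00111435, -0.99399074]]), 't': array([0.19045712, 0.5388919 , 1.43051539])}
```

View pics/scene1.png

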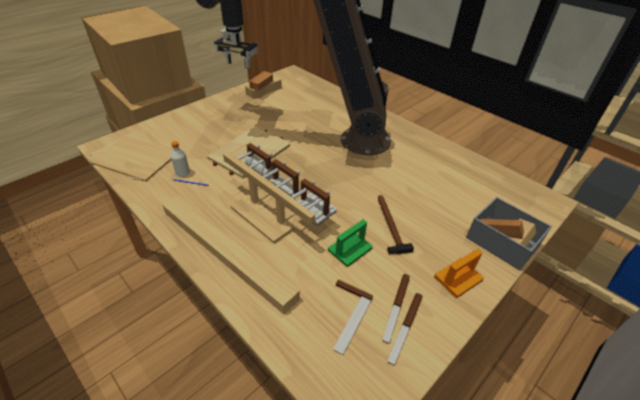

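View pics/top1.png

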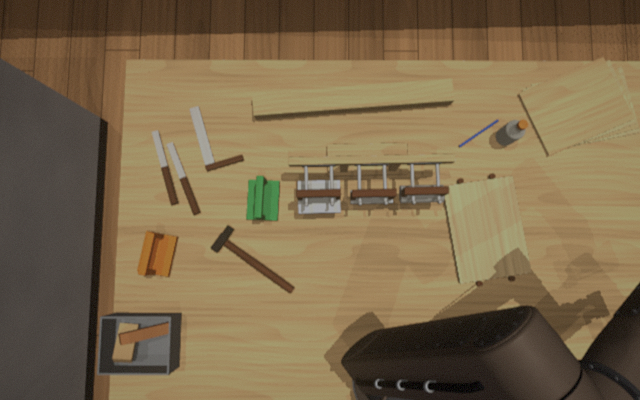

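Candidates: wide silver block at (318,195) in top; narrow (373,195) and round (425,191) beside it, one of each still to be confirmed. Look-alikes are green (263,200) and orange (157,255). By its sole, the leftmost rack block (318,195) is the one. The panel with dogs is at (487,232); the board at (580,105) has no dogs. I'll check this in a close crop and measure.

```bash
cat > h.py <<'E'
import numpy as np,cv2
from plant import r
def ray(p,uv,z):
    uv=np.atleast_2d(uv).astype(float)
    d=np.c_[(uv[:,0]-p['cx'])/p['fx'],(uv[:,1]-p['cy'])/p['fy'],np.ones(len(uv))]@p['R']
    c=-p['R'].T@p['t']
    return c+d*((z-c[2])/d[:,2])[:,None]
E
python3 - <<'E'
from h import *
im=cv2.imread("pics/top1.png");p=r.camera_params("top")
h=cv2.cvtColor(im,cv2.COLOR_BGR2HSV)
m=((h[...,2]<110)&(h[...,1]>90)).astype('uint8')*255
roi=np.zeros_like(m);roi[170:300,285:535]=m[170:300,285:535]
n,l,st,c=cv2.connectedComponentsWithStats(roi)
for i in range(1,n):
    if 12<st[i,4]<1500:
        z=.172 if st[i,4]>120 else .025
        q=cv2.minAreaRect(np.argwhere(l==i)[:,::-1].astype(np.float32))
        print(st[i],c[i].round(1),ray(p,c[i],z).round(4),np.round(q[1],1),round(q[2],1))
a=cv2.resize(im[150:230,280:460],None,fx=4,fy=4,interpolation=2)
b=cv2.resize(im[165:295,430:540],None,fx=2,fy=2,interpolation=2)
o=np.zeros((590,720,3),'uint8');o[:320]=a;o[325:585,:220]=b
s=cv2.imread("pics/scene1.png")[130:230,210:350]
o[325:590,240:611]=cv2.resize(s,(371,265),interpolation=2)
cv2.imwrite("pics/c1.png",o)
E
```

```text
[309 171  20   9 112] [318.8 176. ] [[0.616  0.2217 0.025 ]] [ 8. 19.] 90.0
[340 170   8   3  24] [343.5 171. ] [[0.632  0.1456 0.025 ]] [2. 7.] 90.0
[334 171  23  11 135] [346.3 176.2] [[0.5919 0.1427 0.172 ]] [ 9.3 22.7] 83.3
[362 170  20  13 139] [371.5 175.5] [[0.5941 0.0729 0.172 ]] [10.7 19.8] 84.0
[387 170  23  11 193] [397.9 174.1] [[ 5.981e-01 -3.000e-04  1.720e-01]] [10. 22.] 90.0
[415 171  17  10  92] [422.3 174.5] [[ 0.6219 -0.0974  0.025 ]] [ 8.1 16.7] 84.3
[299 173   5   7  31] [301.1 176.4] [[0.6147 0.2765 0.025 ]] [6. 4.] 90.0
[488 174   7   5  27] [490.9 176.1] [[ 0.6173 -0.3092  0.025 ]] [4. 6.] 90.0
[457 179   6   5  24] [459.4 180.9] [[ 0.6022 -0.2114  0.025 ]] [4. 5.] 90.0
[347 187  50  13 381] [373.3 193.1] [[0.5449 0.0683 0.172 ]] [11.  49.1] 88.7
[401 187  47   9 355] [424.3 190.6] [[ 0.5522 -0.0727  0.172 ]] [46.  8.] 0.0
[296 189  45  11 335] [317.2 193.3] [[0.5437 0.223  0.172 ]] [10. 44.] 90.0
[362 197  68  15 261] [397.  205.2] [[0.5113 0.0033 0.172 ]] [13.1 66.4] 80.3
[341 201   6   5  16] [343.4 203.2] [[0.5318 0.1459 0.025 ]] [4.4 3.3] 33.7
[304 214  30   4  87] [318.7 215.2] [[0.495  0.2215 0.025 ]] [ 3. 29.] 90.0
[447 216  12  66  81] [452.2 247.7] [[ 0.3973 -0.1842  0.025 ]] [65.9  1.3] 80.0
[507 275   9   7  45] [511.1 278.2] [[ 0.3063 -0.3593  0.025 ]] [8.2 5.8] 14.0
[285 281   9  12  69] [288.3 287. ] [[0.2782 0.3119 0.025 ]] [11.3  7.1] 45.0
[476 281   7   6  32] [478.9 283.3] [[ 0.2906 -0.2617  0.025 ]] [5. 6.] 90.0
```

View pics/c1.png

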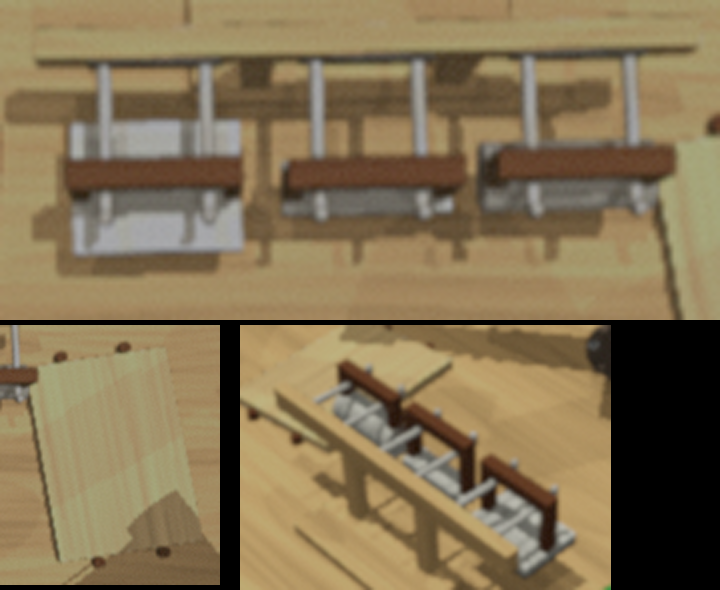

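The crop shows the wide flat sole at top (318,195), the leftmost hook. The narrow block is in the middle and the round one on the right. The dogged panel is at (487,232). Next I work out the shift to a hover over the bar.

```bash
cat >> h.py <<'E'
from scipy.spatial.transform import Rotation as Ro
def go(x,y,z,yaw):
    s=r.get_state();A=Ro.from_euler('xyz',s['eef_rot'],degrees=True);B=Ro.from_euler('xyz',[180,0,yaw],degrees=True)
    print('t',s['time_s'],'pos',np.round(s['tcp_pos'],4),'rpy',np.round(s['eef_rot'],2),'shift',(A.inv().apply(np.array([x,y,z])-s['tcp_pos'])).round(4),'turn',(A.inv()*B).as_rotvec(degrees=True).round(2))
E
python3 - <<'E'
from h import *
go(.50,.22,.42,-88.5)
p=r.camera_params("top")
d=[(459.4,180.9),(490.9,176.1),(511.1,278.2),(478.9,283.3)]
for z in(.018,.025):print(ray(p,d,z).mean(0))
# panel corners from crop (crop/2 + offset)
c=np.array([(37,366),(165,348),(198,548),(60,561)])-[0,325];c=c/2+[430,165]
print(ray(p,c,.018),ray(p,c,.018).mean(0))
E
```

```text
t 0.1 pos [ 0.242  -0.6299  0.4038] rpy [ 1.7992e+02 -1.0000e-02 -1.5899e+02] shift [-0.5456  0.701  -0.0152] turn [ 8.000e-02  4.000e-02 -7.049e+01]
[ 0.45449285 -0.28771225  0.018     ]
[ 0.45412933 -0.28540859  0.025     ]
[[ 0.58873752 -0.17932774  0.018     ]
 [ 0.61750085 -0.37847868  0.018     ]
 [ 0.3110953  -0.41641234  0.018     ]
 [ 0.29108431 -0.20675648  0.018     ]] [ 0.45210449 -0.29524381  0.018     ]
```

```bash
python3 -m pendant '[[[-0.027,0.035,-0.001,0,0,-3.5,1],[-0.054,0.07,-0.002,0,0,-7,1],[-0.082,0.105,-0.004,0,0,-10.5,1],[-0.109,0.14,-0.004,0,0,-14,1],[-0.136,0.175,-0.004,0,0,-17.5,1]]]'
python3 -m pendant '[[[-0.036,0.025,0,0,0,-3.5,1],[-0.073,0.05,-0.002,0,0,-7,1],[-0.11,0.076,-0.004,0,0,-10.5,1],[-0.146,0.1,-0.004,0,0,-14,1],[-0.183,0.126,-0.004,0,0,-17.5,1]]]'
python3 -m pendant '[[[-0.042,0.013,0,0,0,-3.5,1],[-0.084,0.026,-0.002,0,0,-7,1],[-0.127,0.04,-0.004,0,0,-10.5,1],[-0.17,0.053,-0.004,0,0,-14,1],[-0.212,0.066,-0.004,0,0,-17.5,1]]]'
python3 -c "
from h import *
go(.50,.22,.42,-88.5)"
```

```text
time_s: 0.6
tcp_pos: [0.3063, -0.4163, 0.4083]
eef_rot: [180.0, 0.0, -141.4]
contact_force: [1.2, 0.7, 0.6]
gripper_width: 0.0873
gripper_force: 0.0
time_s: 1.1
tcp_pos: [0.3709, -0.2038, 0.4127]
eef_rot: [-180.0, 0.0, -123.9]
contact_force: [0.7, -0.8, -0.3]
gripper_width: 0.0876
gripper_force: 0.0
time_s: 1.6
tcp_pos: [0.4346, 0.0092, 0.4169]
eef_rot: [-180.0, 0.0, -106.3]
contact_force: [0.8, -1.3, -0.2]
gripper_width: 0.0875
gripper_force: 0.0
t 1.6 pos [0.4346 0.0092 0.4169] rpy [-1.7997e+02  3.0000e-02 -1.0631e+02] shift [-0.2207 -0.0036 -0.003 ] turn [ -0.03   0.03 -17.81]
```

```bash
python3 -m pendant '[[[-0.044,-0.001,0,0,0,-3.5,1],[-0.088,-0.002,0,0,0,-7,1],[-0.132,-0.003,0,0,0,-10.5,1],[-0.176,-0.003,0,0,0,-14,1],[-0.221,-0.004,-0.003,0,0,-17.8,1]]]'
python3 -m pendant '[[[0,0,0,0,0,0,1],[0,0,0,0,0,0,1]]]' >/dev/null
python3 -c "
from h import *
import json
go(.544,.22,.42,-88.5)
p=r.camera_params('wrist')
cv2.imwrite('pics/w1.png',r.capture('wrist')[:,:,::-1])
json.dump({k:np.asarray(v).tolist() for k,v in p.items()},open('w1.json','w'))
cv2.imwrite('pics/top2.png',r.capture('top')[:,:,::-1])
"
```

```text
time_s: 2.1
tcp_pos: [0.5012, 0.2198, 0.4191]
eef_rot: [179.9, -0.0, -88.5]
contact_force: [1.3, -0.4, 1.1]
gripper_width: 0.0879
gripper_force: 0.0
t 2.3 pos [0.5013 0.2191 0.4187] rpy [ 1.7991e+02 -7.0000e-02 -8.8620e+01] shift [ 0.0001 -0.0428 -0.0014] turn [ 0.09 -0.07 -0.12]
```

View pics/w1.png

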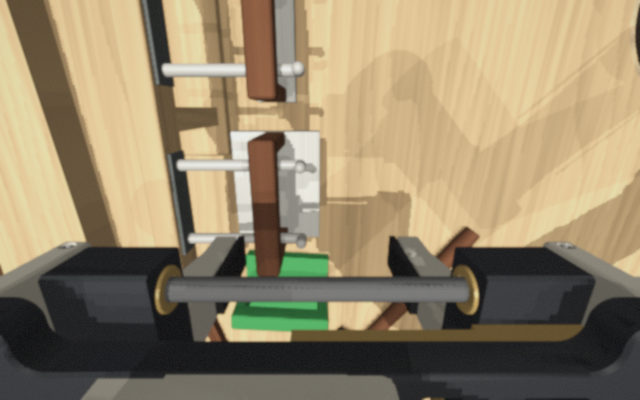

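```bash
python3 - <<'E'
from h import *
import json
p={k:np.array(v) for k,v in json.load(open('w1.json')).items()}
im=cv2.imread('pics/w1.png');h=cv2.cvtColor(im,cv2.COLOR_BGR2HSV)
m=(h[...,2]<150)&(h[...,1]>100)&((h[...,0]<14)|(h[...,0]>172))
for v in range(130,280,10):
    u=np.flatnonzero(m[v,235:300])+235
    if len(u):print(v,u.min(),u.max(),ray(p,[((u.min()+u.max())/2,v),(u.min(),v),(u.max(),v)],.172)[:,:2].round(4).tolist())
t=cv2.imread('pics/top1.png')
g=cv2.cvtColor(t,cv2.COLOR_BGR2HSV)
mm=(g[...,2]<130)&(g[...,1]>100)&((g[...,0]<14)|(g[...,0]>172))
pt=r.camera_params('top')
row=mm[193,285:345];u=np.flatnonzero(row)+285;print(u.min(),u.max(),ray(pt,[(u.min()-.5,193),(u.max()+.5,193)],.172))
for c in range(300,340,8):
    w=np.flatnonzero(mm[183:203,c])+183;print(c,w.min(),w.max(),ray(pt,[(c,w.min()-.5),(c,w.max()+.5)],.172)[:,0])
E
```

```text
140 253 283 [[0.54, 0.1612], [0.5517, 0.1615], [0.5283, 0.1609]]
150 249 277 [[0.5441, 0.1691], [0.5552, 0.1693], [0.5331, 0.1688]]
160 249 275 [[0.5452, 0.177], [0.5556, 0.1773], [0.5348, 0.1768]]
170 250 276 [[0.5447, 0.1851], [0.5551, 0.1854], [0.5342, 0.1849]]
180 251 276 [[0.5445, 0.1934], [0.5547, 0.1937], [0.5343, 0.1932]]
190 252 276 [[0.5444, 0.2019], [0.5543, 0.2021], [0.5345, 0.2017]]
200 253 277 [[0.5438, 0.2106], [0.5538, 0.2108], [0.5338, 0.2103]]
210 254 277 [[0.5436, 0.2194], [0.5533, 0.2197], [0.5339, 0.2192]]
220 255 277 [[0.5435, 0.2285], [0.5529, 0.2287], [0.5341, 0.2283]]
230 255 285 [[0.5403, 0.2377], [0.5532, 0.238], [0.5274, 0.2374]]
240 255 278 [[0.5436, 0.2473], [0.5536, 0.2475], [0.5335, 0.247]]
250 256 282 [[0.5417, 0.257], [0.5531, 0.2573], [0.5302, 0.2567]]
260 257 280 [[0.5424, 0.267], [0.5526, 0.2672], [0.5321, 0.2667]]
270 258 278 [[0.5431, 0.2772], [0.5521, 0.2774], [0.534, 0.277]]
297 339 [[0.54443907 0.28027921 0.172     ]
 [0.54479211 0.16155312 0.172     ]]
300 191 196 [0.55142866 0.53473609]
308 190 195 [0.55428122 0.53758045]
316 190 196 [0.55434719 0.53486687]
324 190 195 [0.55441316 0.5377114 ]
332 190 196 [0.55447914 0.53499767]
```

```bash
python3 -m pendant '[[[0,-0.02,0,0,0,0,1],[0,-0.043,0,0,0,0,1],[0,-0.043,0.03,0,0,0,1],[0,-0.043,0.06,0,0,0,1],[0,-0.043,0.08,0,0,0,1]]]'
python3 -m pendant '[[[0,0,0.01,0,0,0,1],[0,0,0.018,0,0,0,1],[0,0,0.018,0,0,0,1]]]'
python3 -c "
from h import *
go(.544,.22,.32,-88.5)"
```

```text
time_s: 2.9
tcp_pos: [0.5437, 0.2173, 0.338]
eef_rot: [179.9, -0.0, -88.8]
contact_force: [0.9, -0.8, -0.2]
gripper_width: 0.0872
gripper_force: 0.0
time_s: 3.2
tcp_pos: [0.5442, 0.2186, 0.3215]
eef_rot: [180.0, -0.0, -88.7]
contact_force: [-0.9, -0.2, 0.9]
gripper_width: 0.0876
gripper_force: 0.0
t 3.2 pos [0.5442 0.2186 0.3215] rpy [ 1.7998e+02 -1.0000e-02 -8.8720e+01] shift [-0.0014  0.0002  0.0015] turn [ 0.02 -0.01 -0.22]
```

Positioned at the bar; now close.

```bash
python3 -m pendant '[[[-0.001,0,0.001,0,0,0,0.2],[-0.001,0,0.001,0,0,0,-0.2],[-0.001,0,0.001,0,0,0,-0.5],[-0.001,0,0.001,0,0,0,-1],[-0.001,0,0.001,0,0,0,-1]]]' 40
python3 -m pendant '[[[0,0,0,0,0,0,-1],[0,0,0,0,0,0,-1],[0,0,0,0,0,0,-1],[0,0,0,0,0,0,-1],[0,0,0,0,0,0,-1]]]'
```

```text
time_s: 3.7
tcp_pos: [0.5442, 0.2201, 0.3209]
eef_rot: [-180.0, 0.0, -88.7]
contact_force: [-0.5, -0.0, -0.8]
gripper_width: 0.0533
gripper_force: 0.0
time_s: 4.2
tcp_pos: [0.5444, 0.2201, 0.3207]
eef_rot: [-180.0, 0.0, -88.7]
contact_force: [0.5, 0.3, -0.0]
gripper_width: 0.0217
gripper_force: 40.0
```

```bash
python3 -m pendant '[[[0,0,-0.005,0,0,0,-1],[0,0,-0.012,0,0,0,-1],[0,0,-0.02,0,0,0,-1],[0,0,-0.028,0,0,0,-1],[0,0,-0.032,0,0,0,-1]]]'
python3 -m pendant '[[[0,0,0,0,0,0,-1],[0,0,0,0,0,0,-1],[0,0,0,0,0,0,-1]]]'
```

```text
time_s: 4.7
tcp_pos: [0.5444, 0.2202, 0.354]
eef_rot: [-179.9, 0.0, -88.7]
contact_force: [0.3, 0.1, -2.5]
gripper_width: 0.0221
gripper_force: 40.0
time_s: 5.0
tcp_pos: [0.5441, 0.22, 0.3523]
eef_rot: [180.0, -0.0, -88.7]
contact_force: [-0.8, 0.4, -3.3]
gripper_width: 0.0214
gripper_force: 40.0
```

```bash
python3 -m pendant '[[[0,0.01,0,0,0,0,-1],[0,0.03,0,0,0,0,-1],[0,0.055,0,0,0,0,-1],[0,0.085,0,0,0,0,-1],[0,0.11,0,0,0,0,-1]]]'
python3 -m pendant '[[[0,0.003,0,0,0,0,-1],[0,0.003,-0.015,0,0,0,-1],[0,0.003,-0.035,0,0,0,-1],[0,0.003,-0.055,0,0,0,-1],[0,0.003,-0.06,0,0,0,-1]]]'
python3 -c "
from h import *
go(.454,-.288,.41,-88.7)
cv2.imwrite('pics/s2.png',cv2.resize(r.capture('scene')[110:240,180:380,::-1],None,fx=4,fy=4,interpolation=2))"
```

```text
time_s: 5.5
tcp_pos: [0.4325, 0.217, 0.3522]
eef_rot: [180.0, -0.0, -88.7]
contact_force: [-0.2, 0.2, -2.4]
gripper_width: 0.0216
gripper_force: 40.0
time_s: 6.0
tcp_pos: [0.4316, 0.2177, 0.4147]
eef_rot: [-179.8, 0.1, -88.7]
contact_force: [-0.3, 0.6, -3.3]
gripper_width: 0.0215
gripper_force: 40.0
t 6.0 pos [0.4316 0.2177 0.4147] rpy [-1.7984e+02  1.3000e-01 -8.8660e+01] shift [ 0.5061 -0.0106  0.0036] turn [-0.16  0.13  0.04]
```

View pics/s2.png

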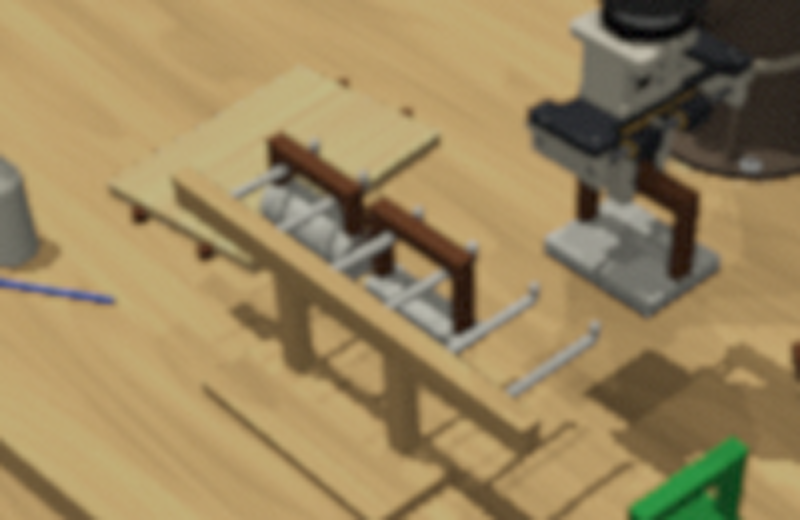

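The block is out of the hook, level, at (630,230) in the crop. The other two still hang. Now I refine the panel while the arm is clear of it.

```bash
python3 - <<'E'
from h import *
im=r.capture('top')[:,:,::-1].copy();cv2.imwrite('pics/top3.png',im)
c=cv2.resize(im[160:300,430:550],None,fx=4.2,fy=4.2,interpolation=2)
l=cv2.createCLAHE(3,(4,4))
c=cv2.merge([l.apply(x) for x in cv2.split(c)])
cv2.imwrite('pics/c3.png',c);print(c.shape)
E
```

```text
(588, 504, 3)
```

View pics/c3.png

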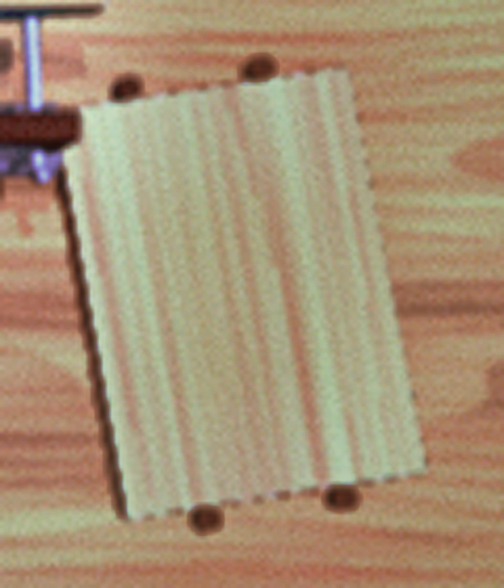

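```bash
python3 - <<'E'
from h import *
p=r.camera_params('top')
q=np.array([(348,69),(425,467),(128,519),(53,120),(238,294),(236,293)])/4.2+[430-.4,160-.4]
w=ray(p,q,.018);print(w[:,:2].round(4), np.linalg.norm(w[0]-w[1]),np.linalg.norm(w[1]-w[2]))
go(.456,-.289,.41,-88.7)
E
```

```text
[[ 0.619  -0.3784]
 [ 0.3282 -0.4226]
 [ 0.2906 -0.207 ]
 [ 0.5803 -0.1597]
 [ 0.4527 -0.2916]
 [ 0.4535 -0.2902]] 0.2940785851146588 0.21887917815478775
t 6.1 pos [0.4312 0.2175 0.4129] rpy [-1.7995e+02  7.0000e-02 -8.8690e+01] shift [ 0.5069 -0.0132  0.0024] turn [-0.05  0.07  0.01]
```

```bash
python3 -m pendant '[[[0.02,0,0,0,0,0,-1],[0.055,-0.001,0,0,0,0,-1],[0.095,-0.002,0,0,0,0,-1],[0.135,-0.003,0,0,0,0,-1],[0.175,-0.004,0,0,0,0,-1]]]'
python3 -m pendant '[[[0.04,-0.001,0,0,0,0,-1],[0.08,-0.002,0,0,0,0,-1],[0.12,-0.003,0,0,0,0,-1],[0.16,-0.004,0,0,0,0,-1],[0.2,-0.005,0,0,0,0,-1]]]'
python3 -m pendant '[[[0.04,-0.001,0,0,0,0,-1],[0.08,-0.002,0,0,0,0,-1],[0.11,-0.003,0,0,0,0,-1],[0.13,-0.004,0,0,0,0,-1],[0.134,-0.004,0,0,0,0,-1]]]'
python3 -m pendant '[[[0,0,0,0,0,0,-1],[0,0,0,0,0,0,-1]]]'
python3 -c "
from h import *
go(.4545,-.291,.272,-88.7)"
```

```text
time_s: 6.6
tcp_pos: [0.4387, 0.0411, 0.4113]
eef_rot: [179.9, -0.0, -88.7]
contact_force: [1.7, -0.0, -2.6]
gripper_width: 0.0216
gripper_force: 40.0
time_s: 7.1
tcp_pos: [0.4483, -0.1589, 0.4113]
eef_rot: [179.9, 0.0, -88.7]
contact_force: [1.4, 0.4, -3.3]
gripper_width: 0.0219
gripper_force: 40.0
time_s: 7.6
tcp_pos: [0.4557, -0.293, 0.4105]
eef_rot: [179.8, 0.0, -88.8]
contact_force: [-0.1, -0.6, -3.3]
gripper_width: 0.0216
gripper_force: 40.0
time_s: 7.8
tcp_pos: [0.4558, -0.2906, 0.4118]
eef_rot: [179.9, 0.0, -88.7]
contact_force: [-0.7, 0.3, -3.1]
gripper_width: 0.0219
gripper_force: 40.0
t 7.8 pos [ 0.4558 -0.2906  0.4118] rpy [ 1.7993e+02  4.0000e-02 -8.8690e+01] shift [0.0005 0.0011 0.1398] turn [0.07 0.04 0.01]
```

```bash
python3 -m pendant '[[[0,0.001,0.025,0,0,0,-1],[0,0.001,0.055,0,0,0,-1],[0,0.001,0.085,0,0,0,-1],[0,0.001,0.11,0,0,0,-1],[0,0.001,0.125,0,0,0,-1]]]'
python3 -m pendant '[[[0,0,0.005,0,0,0,-1],[0,0,0.008,0,0,0,-1],[0,0,0.01,0,0,0,-1],[0,0,0.011,0,0,0,-1],[0,0,0.012,0,0,0,-1]]]'
python3 -c "
from h import *
go(.4545,-.291,.272,-88.7)
a=r.capture('top')[150:310,400:560,::-1];b=r.capture('scene')[110:240,180:340,::-1]
cv2.imwrite('pics/c4.png',np.hstack([cv2.resize(a,(400,400)),cv2.resize(b,(400,400))]))"
```

```text
time_s: 8.3
tcp_pos: [0.4544, -0.2898, 0.2857]
eef_rot: [179.9, 0.1, -88.6]
contact_force: [0.6, -0.2, -3.0]
gripper_width: 0.0217
gripper_force: 40.0
time_s: 8.8
tcp_pos: [0.4552, -0.2911, 0.2764]
eef_rot: [-179.9, -0.0, -88.7]
contact_force: [0.0, 0.8, -3.0]
gripper_width: 0.0216
gripper_force: 40.0
t 8.8 pos [ 0.4552 -0.2911  0.2764] rpy [-1.7992e+02 -2.0000e-02 -8.8680e+01] shift [-0.0002  0.0007  0.0044] turn [-0.08 -0.02  0.02]
```

View pics/c4.png

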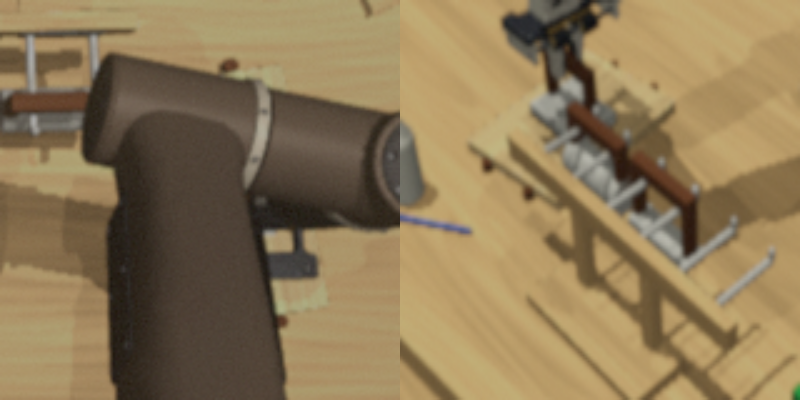

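The block is over the panel (right crop, (560,105)), level, a few mm up. The bystanders still hang. I creep down to contact.

```bash
python3 -m pendant '[[[0,0,0.001,0,0,0,-1],[0,0,0.002,0,0,0,-1],[0,0,0.003,0,0,0,-1],[0,0,0.003,0,0,0,-1]]]'
python3 -m pendant '[[[0,0,0.0005,0,0,0,-1],[0,0,0.001,0,0,0,-1],[0,0,0.001,0,0,0,-1]]]'
```

```text
time_s: 9.3
tcp_pos: [0.4549, -0.2911, 0.2725]
eef_rot: [180.0, 0.0, -88.7]
contact_force: [-0.1, -0.6, -3.3]
gripper_width: 0.0218
gripper_force: 40.0
time_s: 9.6
tcp_pos: [0.4551, -0.2912, 0.2719]
eef_rot: [-180.0, -0.0, -88.7]
contact_force: [0.2, 1.0, 0.2]
gripper_width: 0.0219
gripper_force: 40.0
```

```bash
python3 -m pendant '[[[0,0,0.0005,0,0,0,-1],[0,0,0.0005,0,0,0,-1]]]'
python3 -m pendant '[[[0,0,0,0,0,0,-0.45],[0,0,0,0,0,0,-0.2],[0,0,0,0,0,0,0.3],[0,0,0,0,0,0,0.5],[0,0,0,0,0,0,0.7]]]'
python3 -m pendant '[[[0,0,0,0,0,0,0.7],[0,0,0,0,0,0,0.7],[0,0,0,0,0,0,0.7]]]'
```

```text
time_s: 9.8
tcp_pos: [0.4552, -0.2912, 0.2718]
eef_rot: [-180.0, -0.0, -88.7]
contact_force: [-0.2, 0.6, 3.8]
gripper_width: 0.0217
gripper_force: 40.0
time_s: 10.3
tcp_pos: [0.455, -0.2912, 0.2711]
eef_rot: [180.0, -0.0, -88.7]
contact_force: [0.3, -0.3, -0.4]
gripper_width: 0.0504
gripper_force: 0.0
time_s: 10.6
tcp_pos: [0.455, -0.2911, 0.2712]
eef_rot: [-180.0, -0.0, -88.7]
contact_force: [-0.2, -0.7, 0.3]
gripper_width: 0.0725
gripper_force: 0.0
```

```bash
python3 -m pendant '[[[0,0,-0.015,0,0,0,0.7],[0,0,-0.045,0,0,0,0.7],[0,0,-0.085,0,0,0,0.7],[0,0,-0.12,0,0,0,0.7],[0,0,-0.14,0,0,0,0.7]]]'
python3 -m pendant '[[[0.03,0.01,0,0,0,0,0.7],[0.07,0.02,0,0,0,0,0.7],[0.11,0.03,0,0,0,0,0.7],[0.15,0.04,0,0,0,0,0.7],[0.19,0.05,0,0,0,0,0.7]]]' 
python3 -m pendant '[[[0.04,0.01,0,0,0,0,0.7],[0.08,0.02,0,0,0,0,0.7],[0.11,0.03,0,0,0,0,0.7],[0.11,0.03,0,0,0,0,0.7],[0.11,0.03,0,0,0,0,0.7]]]' 
python3 -c "
from h import *
im=r.capture('top')[:,:,::-1].copy();cv2.imwrite('pics/top5.png',im)
b=r.capture('scene')[110:240,180:340,::-1]
cv2.imwrite('pics/c5.png',np.hstack([cv2.resize(im[160:300,420:560],(490,490)),cv2.resize(b,(310,490))]))"
```

```text
time_s: 11.1
tcp_pos: [0.4552, -0.2913, 0.4145]
eef_rot: [-179.8, -0.1, -88.7]
contact_force: [0.8, 0.2, -0.1]
gripper_width: 0.074
gripper_force: 0.0
time_s: 11.6
tcp_pos: [0.4088, -0.4837, 0.4112]
eef_rot: [-180.0, -0.0, -88.7]
contact_force: [1.0, -0.3, 0.2]
gripper_width: 0.0743
gripper_force: 0.0
time_s: 12.1
tcp_pos: [0.3813, -0.5935, 0.4102]
eef_rot: [179.9, 0.1, -88.8]
contact_force: [0.4, 0.3, 0.1]
gripper_width: 0.0748
gripper_force: 0.0
```

View pics/c5.png

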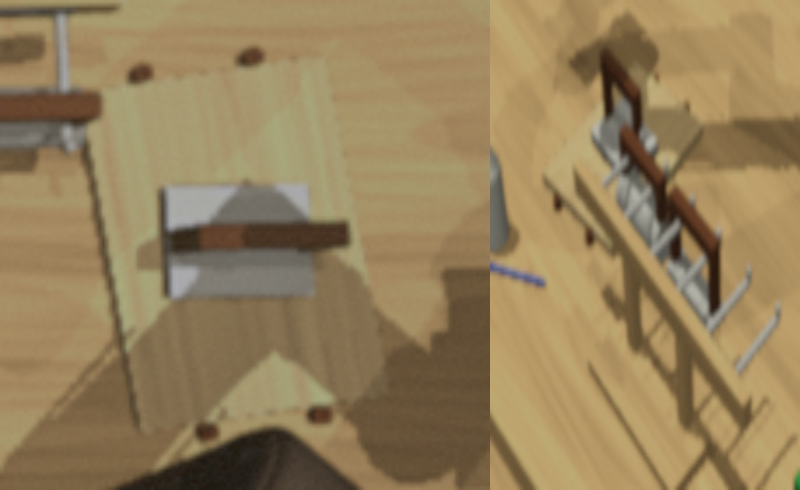

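The block stands on the panel with its sole centre at (238,241), against a panel centre of about (232,243) in the crop, so it is a few mm off. The other two blocks are still hanging and the robot is clear, so I hand in.

```bash
python3 -c "
from plant import r
print(r.close_job())"
```

```text
the job is handed in; nothing more can be done
None
```

The wide block is standing sole down within about 1 cm of the panel's middle by the last picture and released, the narrow and round blocks are still on their hooks, and the job is handed in (about 12 s on the robot's clock; no verdict was returned).

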